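# Walk the halva block round to the cutter's fence

### The job

The heavy block of halva has been set down askew on the bed of the wire cutter. Without gripping or lifting it, push it round with the fingertips, at one corner and then another, until one of its two long sides lies flat along the steel fence and the whole block is over the slotted part of the bed, then back away. Have it about square before it meets the fence, so that no corner is driven into the steel, and leave the dredger, the jar and the palette knife where they are.

Things in the scene. Friction and masses are not known exactly. Their poses are not given: they have to be found in the camera images.
- block: beige cuboid of halva with green flecks, 180 mm long (its x), 105 mm wide (its y), 65 mm high (its z), 1.3 to 1.8 kg. Origin at the centre of its underside. It lies on the cutter's bed; sliding it takes 6 to 13 N, turning it by an end less, and it stops when the push stops. Either of its long sides (y = +/-52.5 mm) may go to the fence.
- cutter: multi-wire cutter, fixed; origin on the table, x along the fence, y towards it. White flat bed: x -160 to 160 mm, y -190 to 170 mm, top 30 mm above the table. Nine dark slots cross it from x = -120 to 120 mm (the slotted part). Fence face at y = 130 mm. Behind it hinge bearings 75 mm high and the wire frame, folded back at a slope, y 150 to 435 mm, 220 mm high, which stays put.
- fence: the cutter's steel fence, 300 mm long, 40 mm high, 14 mm thick, fixed on the bed. Origin at the foot of the middle of its front face, 30 mm above the table; x along the fence, y into it, z up. A block flat along it has its centre at y = -52.5 mm, and is wholly over the slots while its centre is within 30 mm of x = 0.
- dredger: steel sugar dredger, 64 mm across, 95 mm high, on the table beside the bed, on the side away from the fence; origin at the centre of its underside
- jar: closed jar of green pistachios with a metal lid, 66 mm across, 92 mm high, on the table beside the bed, on the side away from the fence; origin at the centre of its underside
- palette_knife: palette knife, white handle, 250 mm long, 28 mm wide, 18 mm high, lying on the table beyond the dredger and the jar; origin under it, 115 mm from the handle's end, blade towards its +x
Mind the look-alikes: they are no part of the job. There is more than one size of the block; the job needs the middle-sized.

How it is judged:
By the outcome, as a careful person would: the job done as asked, in the order asked, and still so for the second after the job is handed in, with the robot touching nothing.
It also fails if it takes over 61 s, if anything falls off the work surface, if the arm or the gripper's body presses on something with over 40 N, if the wrist force passes 120 N, or if a joint passes its speed limit or range.

### The arm

A 7-joint arm with a two-finger parallel gripper is mounted at the origin on the work surface. World frame = base frame: x ahead of the robot, y to its left, z up, the work surface at z = 0. Lengths are in m, angles in degrees, forces in N, time in s.
With the tool pointing down it reaches from about 0.425 to 0.875 m from the base axis. Payload 4.7 kg.
Tool frame: the origin (TCP) lies at the very end of the fingers, on their centre line; the grasp point (between the pads) lies 19 mm behind it; z points along the fingers, y is the direction in which the jaws open and shut (so a half turn about z gives the same grasp; the last joint's range is limited). The gripper opens to 87 mm and grips with 3 to 60 N. Pads are 19 mm wide; open, the fingers measure 117 mm over their backs; the gripper's body (75 mm by 190 mm) begins 51 mm behind the grasp point.
Start: joints at [-66.343, 18.392, -4.016, 83.108, 1.295, 78.541, -3.26], TCP at [0.252, 0.599, 0.223] pointing down, gripper open.
Joint ranges: [-163.93, 163.93], [-17.29, 119.83], [-79.2, 71.16], [3.27, 140.29], [-89.18, 269.18], [5.43, 117.66], [-154.24, 154.24]. Speed limits (degrees/s): [147.25, 147.25, 180, 180, 180, 180, 180].

### API

Orientations are given as [roll, pitch, yaw] about the fixed x, y, z axes, in that order (R = Rz(yaw) Ry(pitch) Rx(roll)).
In Python, from cell import * gives the robot as it stands.
- The arm moves only by the tool arm_command, never from a script. Its argument "targets" is a list that holds one entry, the list of rows, each a list of 7 numbers: the shift along the tool's x, y, z in m, then the turn, a rotation vector about the tool's x, y, z in degrees, then the gripper's target within -1 to 1 (shut at 1, half-way at 0, fully open at -1). In form: [[[tx, ty, tz, rx, ry, rz, claw], ...]]. A call has 1 to 10 rows; each row is the pose to reach, as a shift and turn from the pose commanded when the call began, along the tool's axes at that moment; what a row does not reach only later rows make up. A row lasts 1/10 s, in which the tool goes at most 50 mm and 8.59 degrees, less where a joint would pass 70% of its speed; a pose out of reach is approached as far as the arm can. A call with a gripper value outside its range is refused whole. The fingers move at their own pace and stop on an object; "newtons" is the grip in N (left out, the last holds). Time passes only in rows, so rows that repeat a pose let the fingers close. It gives the time, the measured TCP pose, the force and the opening at its end, in the units of the state.
- get_obs(): the state, without advancing time (a new reading comes with each control period).
- read_camera(name): name is "side" or "top"; returns a dict with "img" (384x512x3 uint8, red, green, blue), "z_map" (384x512 float32, m along the optical axis (not along the pixel's ray), 0 where there is no reading), "K" (3x3 intrinsics, pixels), "origin" and "attitude" of the camera in the world. Camera axes: x right, y down, z forward; pixel columns grow to the right and rows downward; lengths in m; the calibration is good to about 2 mm. A picture is of the moment at which its call begins.
- sign_off(): hands the job in, once; it reports no verdict.
Trained networks look in the newest picture that a camera, given by its name, has taken for a name from the list of things; names that differ only in an ending like _2 or _b are one class to them, and where a whole thing is asked for, a point or a joint stands for the part that bears it (a point fixed in the world has none). Each returns a list of dicts, best first, with "conf" (0 to 1); they miss things now and then, are a little off and sometimes report something else, mostly with a low value. They report only what shows in the picture. A call takes as long as a camera call. They do not tell look-alikes from the thing itself.
- search_frame(thing, camera): "position" ([column, row] in pixels, amid what is visible of it).
The state is a dict: "time_s": time; "qpos": joint angles; "joint_velocities": joint speeds; "effort": joint torques, N m; "tool_pos": TCP position; "tool_rot": TCP orientation; "force": force on the tool from outside, world axes, zero at the start; "wrist_torque": the same for the moment, N m; "grip_width": finger opening in m.
Only numpy, scipy, OpenCV 4.12 (cv2) and the standard library are available. Lean on these libraries where they do the work, as an engineer would, in place of code of your own. Each camera call takes 0.05 s, during which the arm holds its last target.

## Working session

There is one attempt and no reset: what is moved stays moved. The work goes in short steps, Python scripts to look and compute and a tool call to move; the robot and the scene stay as the last step left them, time stands still between calls to the robot, and variables do not carry over. Pictures are saved under pics/ and viewed, and the job is handed in when it is done.

Besides the shell and the picture viewer there is one more tool, called after ">>>" as a command line: name --argument value ..., lists and objects as JSON in quotes. arm_command: Moves the arm, as the interface text tells. Its arguments: {"type":"object","properties":{"targets":{"type":"array","items":{"type":"array","items":{"type":"array","items":{"type":"number"}}}},"newtons":{"type":"number"}},"required":["targets"]}

```bash
mkdir -p pics; ls; cat > h.py <<'E'
from cell import *
import numpy as np, cv2
from scipy.spatial.transform import Rotation as R
def cam(n):
    c=read_camera(n); return c
def Rc(c):
    a=np.array(c["attitude"],float)
    return R.from_euler('xyz',a,degrees=True).as_matrix() if a.shape==(3,) else a
def w(c,u,v,d=None):
    K=np.array(c["K"]); 
    if d is None: d=c["z_map"][int(round(v)),int(round(u))]
    p=np.array([(u-K[0,2])/K[0,0]*d,(v-K[1,2])/K[1,1]*d,d])
    return Rc(c)@p+np.array(c["origin"])
def cloud(c):
    K=np.array(c["K"]); z=c["z_map"]; v,u=np.mgrid[:z.shape[0],:z.shape[1]]
    p=np.stack([(u-K[0,2])/K[0,0]*z,(v-K[1,2])/K[1,1]*z,z],-1)
    return p@Rc(c).T+np.array(c["origin"])
def save(c,n):
    cv2.imwrite('pics/'+n+'.png',cv2.cvtColor(c["img"],cv2.COLOR_RGB2BGR))
E
python3 - <<'E'
from h import *
o=get_obs();print(o)
for n in("top","side"):
    c=cam(n);save(c,n+'0');print(n,c["origin"],c["attitude"],np.array(c["K"]).tolist())
    for t in("block","cutter","fence","dredger","jar","palette_knife"):
        for r in search_frame(t,n):
            print(t,np.round(r["position"]),round(r["conf"],2),np.round(w(c,*r["position"]),3))
    np.savez(n+'0.npz',**c)
E
```

```text
pics
{'time_s': 0.0, 'qpos': array([-66.34236845,  18.43936397,  -4.01659485,  83.17482485,
         1.29522704,  78.54123046,  -3.26064533]), 'joint_velocities': array([-0.03021084,  0.05075934,  0.00043984,  0.1062405 ,  0.05293666,
       -0.06834611, -0.04557618]), 'effort': array([ 8.25380466e-04, -4.91289139e+01, -4.03392361e-01, -3.12528312e+01,
       -6.38298341e-02,  4.39305918e-02,  1.84798878e-04]), 'tool_pos': array([0.252227  , 0.59846266, 0.22145889]), 'tool_rot': array([-1.79889842e+02,  5.66715846e-03,  1.57152531e+02]), 'force': array([ 0.48268806,  0.37796681, -0.17945198]), 'wrist_torque': array([-0.04121307, -0.04097391, -0.00030999]), 'grip_width': 0.08681996918541746}
top [ 0.32592648 -0.0478018   0.96455393] [-171.97469453    1.10267538  -91.12420078] [[358.980725541024, 0.0, 255.62209675849138], [0.0, 358.980725541024, 196.261162488776], [0.0, 0.0, 1.0]]
block [229. 142.] 0.87 [0.586 0.029 0.095]
block [120. 289.] 0.77 [0.228 0.314 0.045]
block [361. 294.] 0.67 [ 0.211 -0.277  0.091]
cutter [190. 162.] 0.87 [0.553 0.142 0.03 ]
fence [170. 168.] 0.63 [0.529 0.186 0.069]
dredger [312.  93.] 0.67 [ 0.715 -0.182  0.088]
dredger [348. 115.] 0.33 [ 0.681 -0.29   0.01 ]
jar [330. 148.] 0.6 [ 0.567 -0.221  0.092]
palette_knife [348. 116.] 0.62 [ 0.678 -0.292  0.01 ]
side [-0.21395609 -1.02397764  0.89748696] [-125.36675561    0.61798838  -34.87549545] [[455.3682927119508, 0.0, 249.23603395617872], [0.0, 455.3682927119508, 191.16352971768598], [0.0, 0.0, 1.0]]
block [140. 176.] 0.72 [0.218 0.274 0.035]
block [265. 168.] 0.71 [ 0.546 -0.011  0.092]
block [222. 269.] 0.65 [ 0.182 -0.324  0.096]
cutter [236. 172.] 0.75 [0.505 0.104 0.03 ]
fence [229. 156.] 0.7 [0.525 0.182 0.053]
dredger [341. 184.] 0.96 [ 0.708 -0.201  0.068]
jar [319. 208.] 0.83 [ 0.562 -0.258  0.073]
palette_knife [356. 218.] 0.62 [ 0.676 -0.306  0.012]
```

View pics/top0.png

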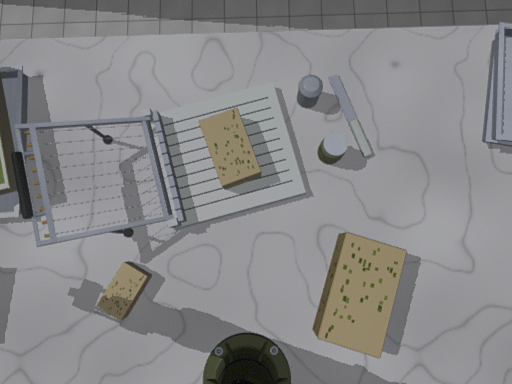

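View pics/side0.png

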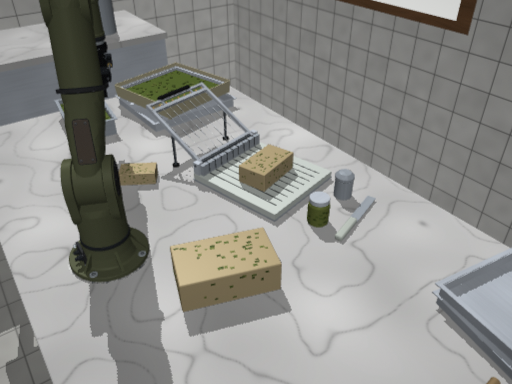

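```bash
cat >> h.py <<'E'
def beige(c,P,lo,hi,reg):
    hsv=cv2.cvtColor(c["img"],cv2.COLOR_RGB2HSV)
    m=(P[...,2]>lo)&(P[...,2]<hi)&(P[...,0]>reg[0])&(P[...,0]<reg[1])&(P[...,1]>reg[2])&(P[...,1]<reg[3])
    return m
def rect(p):
    r=cv2.minAreaRect((p[:,:2]*1000).astype(np.float32)); return r,cv2.boxPoints(r)
def big(m):
    n,l,s,_=cv2.connectedComponentsWithStats(m.astype(np.uint8)); return l==1+np.argmax(s[1:,4])
E
python3 - <<'E'
from h import *
for n in("top","side"):
    c=dict(np.load(n+'0.npz'));P=cloud(c)
    for nm,lo,hi,reg in(("block",.085,.105,(.4,.75,-.15,.15)),("fence",.062,.078,(.35,.75,.05,.35)),("bed",.022,.038,(.3,.85,-.25,.4))):
        m=big(beige(c,P,lo,hi,reg)); r,b=rect(P[m]); print(n,nm,m.sum(),np.round(r[0],1),np.round(r[1],1),round(r[2],1),np.round(b).tolist(),np.median(P[m][:,2]))
E
```

```text
top block 2913 [578.   30.6] [179.9 105.1] 19.0 [[476.0, 51.0], [510.0, -48.0], [680.0, 10.0], [646.0, 110.0]] 0.09419463107926984
top fence 1799 [535.5 214.3] [316.5  59. ] 14.6 [[375.0, 203.0], [390.0, 146.0], [696.0, 226.0], [681.0, 283.0]] 0.06962670420479178
top bed 10877 [577.4  50.1] [321.7 358.6] 14.2 [[378.0, 185.0], [465.0, -163.0], [777.0, -84.0], [689.0, 263.0]] 0.029255550776495998
side block 978 [579.6  28.1] [184.2 109.4] 19.1 [[475.0, 50.0], [511.0, -54.0], [685.0, 7.0], [649.0, 110.0]] 0.09519119558725792
side fence 729 [535.1 212.4] [318.8  68.8] 13.4 [[372.0, 209.0], [388.0, 142.0], [698.0, 216.0], [682.0, 283.0]] 0.0700877652170987
side bed 3605 [579.7  50.7] [329.3 368.1] 14.3 [[375.0, 188.0], [466.0, -168.0], [785.0, -87.0], [694.0, 270.0]] 0.03052811753659357
```

The middle-sized block (top view around 229,148) lies on the cutter bed. The small one at (123,290) and the large one at (360,293) are decoys. The fence runs (153,112)–(180,225). I'll refine the fence line next, then compute the approach.

```bash
cat >> h.py <<'E'
A=np.radians(14.25); CO=np.array([.5752,.0596])
X=np.array([np.cos(A),np.sin(A)]);Y=np.array([-np.sin(A),np.cos(A)])
def tocut(p): d=p[...,:2]-CO; return np.stack([d@X,d@Y],-1)
def fromcut(x,y): return CO+x*X+y*Y
def plan(cx,cy,z,yaw=None):
    o=get_obs(); M=R.from_euler('xyz',o["tool_rot"],degrees=True)
    p=np.r_[fromcut(cx,cy),z]; yaw=yaw if yaw is not None else np.degrees(A)+90
    T=R.from_euler('xyz',[180,0,yaw],degrees=True)
    print('shift',np.round(M.inv().apply(p-o["tool_pos"]),4),'turn',np.round((M.inv()*T).as_rotvec(degrees=True),2))
def block(c):
    P=cloud(c); q=tocut(P)
    m=big((P[...,2]>.085)&(P[...,2]<.103)&(abs(q[...,0])<.14)&(q[...,1]>-.15)&(q[...,1]<.145))
    r=cv2.minAreaRect((q[m]*1000).astype(np.float32)); b=cv2.boxPoints(r)
    a=r[2] if r[1][0]>r[1][1] else r[2]-90
    return np.round(r[0],1),np.round(r[1],1),round((a+90)%180-90,2),np.round(b,1).tolist()
E
python3 - <<'E'
from h import *
for n in("top","side"):
    c=dict(np.load(n+'0.npz'));P=cloud(c);q=tocut(P)
    m=(P[...,2]>.062)&(P[...,2]<.078)&(q[...,1]>.1)&(q[...,1]<.16)
    xs=[];ys=[]
    for x in np.arange(-.14,.14,.01):
        k=m&(abs(q[...,0]-x)<.005)
        if k.sum()>3: xs.append(x);ys.append(np.percentile(q[k][:,1],3))
    f=np.polyfit(xs,ys,1);print(n,np.round(np.array(ys)*1000),np.degrees(f[0]),f[1]*1000)
    print(block(c))
    # bed
    m=big((P[...,2]>.022)&(P[...,2]<.038)&(q[...,1]>-.3)&(q[...,1]<.3)&(abs(q[...,0])<.2))
    print(np.percentile(q[m]*1000,[.5,99.5],axis=0))
plan(-.03,-.135,.34)
print(get_obs()["tool_pos"])
E
```

```text
top [131. 131. 131. 131. 131. 131. 132. 131. 131. 131. 132. 131. 131. 132.
 131. 131. 132. 132. 131. 132. 131. 131. 131. 131. 132. 131. 132. 132.
 132.] 0.09047102492982613 131.37857349170855
(array([ -4.4, -28.8]), array([179.9, 105.1]), 4.77, [[-98.5, 16.100000381469727], [-89.69999694824219, -88.5999984741211], [89.5999984741211, -73.5999984741211], [80.9000015258789, 31.100000381469727]])
[[-160.30625679 -187.34343496]
 [ 158.14317723  131.62366435]]
side [127. 127. 127. 128. 127. 125. 128. 128. 132. 129. 129. 125. 126. 127.
 127. 126. 127. 127. 128. 129. 128. 126. 127. 127. 129. 127. 126. 132.
 128.] 0.1137324018971341 127.54338874579807
(array([ -3.4, -31.6]), array([184.2, 109.4]), 4.86, [[-99.80000305175781, 15.100000381469727], [-90.5999984741211, -93.9000015258789], [93.0, -78.30000305175781], [83.69999694824219, 30.700000762939453]])
[[-161.35747671 -192.21985135]
 [ 160.14667092  146.393195  ]]
shift [-0.5644 -0.4975 -0.1174] turn [ 1.00e-02 -0.00e+00  5.29e+01]
[0.25242721 0.59898855 0.22261086]
```

>>> arm_command --targets '[[[0,0,-0.04,0,0,0,-1],[0,0,-0.08,0,0,0,-1],[0,0,-0.12,0,0,0,-1],[0,0,-0.12,0,0,0,-1]]]'

```text
time_s: 1.1
tool_pos: [0.2532, 0.6012, 0.35]
tool_rot: [179.3, -0.0, 157.2]
force: [-0.4, 0.3, -0.0]
grip_width: 0.0876
```

>>> arm_command --targets '[[[-0.028,-0.025,0,0,0,0,-1],[-0.056,-0.05,0,0,0,0,-1],[-0.084,-0.075,0,0,0,0,-1],[-0.112,-0.1,0,0,0,0,-1],[-0.14,-0.125,0,0,0,0,-1],[-0.168,-0.15,0,0,0,0,-1],[-0.196,-0.175,0,0,0,0,-1],[-0.224,-0.2,0,0,0,0,-1],[-0.252,-0.225,0,0,0,0,-1],[-0.28,-0.25,0,0,0,0,-1]]]'

```text
time_s: 2.1
tool_pos: [0.4137, 0.2583, 0.3422]
tool_rot: [180.0, -0.0, 157.2]
force: [1.1, 0.0, 0.2]
grip_width: 0.0868
```

>>> arm_command --targets '[[[-0.028,-0.025,0,0,0,5.3,-1],[-0.056,-0.05,0,0,0,10.6,-1],[-0.084,-0.075,0,0,0,15.9,-1],[-0.112,-0.1,0,0,0,21.2,-1],[-0.14,-0.125,0,0,0,26.5,-1],[-0.168,-0.15,0,0,0,31.8,-1],[-0.196,-0.175,0,0,0,37.1,-1],[-0.224,-0.2,0,0,0,42.3,-1],[-0.252,-0.225,0,0,0,47.6,-1],[-0.284,-0.248,0,0,0,52.9,-1]]]'

```text
time_s: 3.1
tool_pos: [0.5789, -0.0804, 0.3425]
tool_rot: [180.0, -0.0, 104.0]
force: [0.7, 0.9, 0.3]
grip_width: 0.0867
```

>>> arm_command --targets '[[[0,0,0,0,0,0,-1],[0,0,0,0,0,0,-1],[0,0,0,0,0,0,-1]]]'

```text
time_s: 3.4
tool_pos: [0.5786, -0.0776, 0.3422]
tool_rot: [-180.0, -0.1, 104.4]
force: [0.2, -0.6, 0.4]
grip_width: 0.087
```

```bash
python3 - <<'E'
from h import *
o=get_obs();print(o["time_s"],tocut(o["tool_pos"]),o["tool_pos"],o["tool_rot"],o["qpos"])
plan(-.03,-.135,.05)
plan(-.05,-.135,.05)
E
```

```text
3.4 [-0.03050928 -0.13379999] [ 0.57856477 -0.07759304  0.34216471] [-1.79978463e+02 -6.06969754e-02  1.04372559e+02] [-23.94617028   9.1392933   33.5856541   82.52787092  -5.08773898
  89.88353254  23.68983434]
shift [-0.0015  0.0006  0.2922] turn [-0.02 -0.06  0.12]
shift [-0.0015 -0.0194  0.2922] turn [-0.02 -0.06  0.12]
```

>>> arm_command --targets '[[[0,0,0.04,0,0,0,-1],[0,0,0.08,0,0,0,-1],[0,0,0.12,0,0,0,-1],[0,0,0.16,0,0,0,-1],[0,0,0.2,0,0,0,-1],[0,0,0.23,0,0,0,-1],[0,0,0.26,0,0,0,-1],[0,0,0.28,0,0,0,-1],[0,0,0.292,0,0,0,-1],[0,0,0.292,0,0,0,-1]]]'

```text
time_s: 4.4
tool_pos: [0.5775, -0.0774, 0.0492]
tool_rot: [-179.9, -0.1, 104.4]
force: [0.4, 0.2, -0.1]
grip_width: 0.0869
```

>>> arm_command --targets '[[[0.006,0,0,0,0,0,-1],[0.012,0,0,0,0,0,-1],[0.018,0,0,0,0,0,-1],[0.022,0,0,0,0,0,-1],[0.026,0,0,0,0,0,-1],[0.03,0,0,0,0,0,-1],[0.034,0,0,0,0,0,-1],[0.037,0,0,0,0,0,-1],[0.04,0,0,0,0,0,-1],[0.04,0,0,0,0,0,-1]]]'

```text
time_s: 5.4
tool_pos: [0.5685, -0.0425, 0.0506]
tool_rot: [-179.9, 0.2, 104.2]
force: [0.1, -4.9, 0.3]
grip_width: 0.0875
```

```bash
cat > look.py <<'E'
from h import *
import sys
o=get_obs();print(o["time_s"],tocut(o["tool_pos"]),o["tool_pos"],o["tool_rot"],o["force"])
for n in("top","side"):
    c=cam(n);save(c,n+sys.argv[1]);print(block(c)) 
E
python3 look.py 1
```

```text
5.4 [-0.03163615 -0.09731359] [ 0.56849133 -0.04250668  0.05055109] [-1.79925917e+02  1.60265459e-01  1.04219420e+02] [ 0.13692915 -4.87235256  0.30311884]
(array([43.7,  1.1]), array([79.4, 52.8]), 3.32, [[2.5, 25.200000762939453], [5.599999904632568, -27.600000381469727], [84.80000305175781, -23.0], [81.80000305175781, 29.799999237060547]])
(array([-57.8, -13.8]), array([187.4,  94. ]), 47.97, [[-155.5, -51.900001525878906], [-85.5999984741211, -114.9000015258789], [39.79999923706055, 24.299999237060547], [-30.0, 87.30000305175781]])
```

View pics/side1.png

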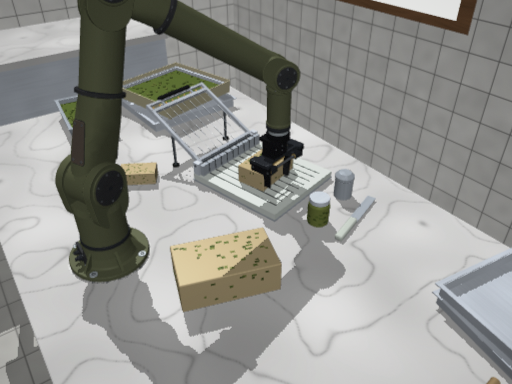

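View pics/top1.png

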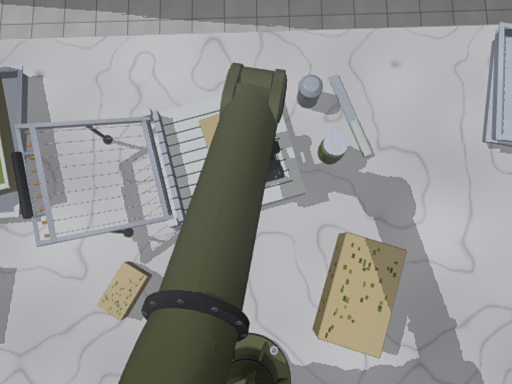

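Contact was made at the near −x corner, and the arm hides part of the block. I'll push slowly so that it squares up against both fingertips.

>>> arm_command --targets '[[[0.003,0,0,0,0,0,-1],[0.006,0,0,0,0,0,-1],[0.009,0,0,0,0,0,-1],[0.012,0,0,0,0,0,-1],[0.015,0,0,0,0,0,-1],[0.018,0,0,0,0,0,-1],[0.021,0,0,0,0,0,-1],[0.024,0,0,0,0,0,-1],[0.027,0,0,0,0,0,-1],[0.03,0,0,0,0,0,-1]]]'

```text
time_s: 6.5
tool_pos: [0.5616, -0.0154, 0.0504]
tool_rot: [-180.0, 0.3, 104.0]
force: [2.0, -8.3, -2.0]
grip_width: 0.0869
```

>>> arm_command --targets '[[[-0.01,0,0,0,0,0,-1],[-0.04,0,0,0,0,0,-1],[-0.05,0,-0.04,0,0,0,-1],[-0.05,0,-0.09,0,0,0,-1],[-0.05,-0.05,-0.1,0,0,0,-1],[-0.05,-0.1,-0.1,0,0,0,-1],[-0.05,-0.15,-0.1,0,0,0,-1]]]'

```text
time_s: 7.2
tool_pos: [0.4284, -0.0965, 0.151]
tool_rot: [179.9, -0.0, 104.3]
force: [-1.4, -0.2, 1.0]
grip_width: 0.0868
```

```bash
python3 look.py 2
```

```text
7.2 [-0.18072996 -0.11519817] [ 0.42838734 -0.0965409   0.15100778] [ 1.79939663e+02 -1.56208482e-02  1.04259677e+02] [-1.41052638 -0.21770649  0.95242085]
(array([-0.1, -4.7]), array([105.1, 180.4]), -0.26, [[-90.5, -56.79999923706055], [89.9000015258789, -57.599998474121094], [90.4000015258789, 47.5], [-90.0, 48.29999923706055]])
(array([ 19.9, -33.2]), array([ 58.8, 144.4]), -0.02, [[-52.29999923706055, -62.599998474121094], [92.0999984741211, -62.70000076293945], [92.0999984741211, -3.9000000953674316], [-52.29999923706055, -3.799999952316284]])
```

View pics/top2.png

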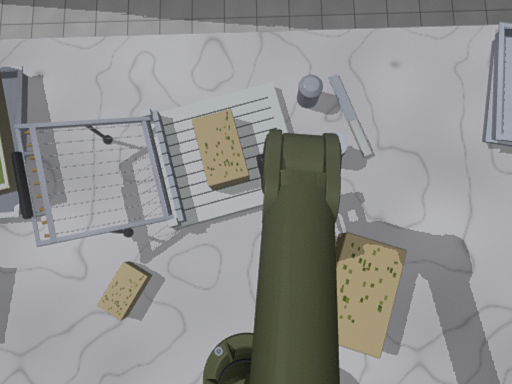

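View pics/side2.png

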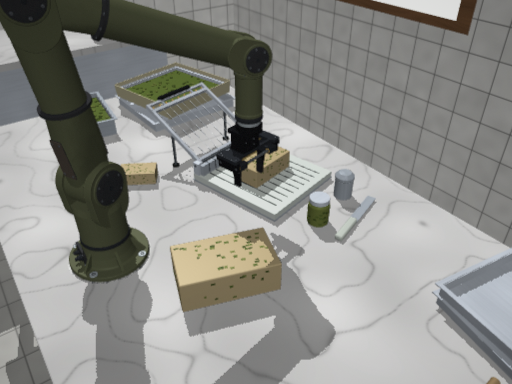

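The block is now square, within about 0.3° at centre (0,−5) mm. I'll go back behind it, centred, and push to the fence.

```bash
python3 - <<'E'
from h import *
plan(.003,-.115,.15);plan(.003,-.105,.05,104.35);plan(.003,-.068,.05)
E
```

```text
shift [ 1.000e-04  1.888e-01 -5.000e-04] turn [-0.09 -0.35 -0.19]
shift [0.0095 0.189  0.0996] turn [-0.09 -0.35 -0.29]
shift [0.0465 0.1888 0.0998] turn [-0.09 -0.35 -0.19]
```

>>> arm_command --targets '[[[0,0.045,0,0,0,0,-1],[0,0.09,0,0,0,0,-1],[0,0.135,0,0,0,0,-1],[0,0.17,0,0,0,0,-1],[0,0.185,0,0,0,0,-1],[0,0.185,0.03,0,0,0,-1],[0,0.185,0.06,0,0,0,-1],[0,0.185,0.09,0,0,0,-1],[0.005,0.185,0.1,0,0,0,-1],[0.01,0.185,0.1,0,0,0,-1]]]'

```text
time_s: 8.3
tool_pos: [0.6052, -0.0403, 0.0489]
tool_rot: [-179.8, -0.1, 104.2]
force: [-0.3, 0.3, 0.2]
grip_width: 0.0873
```

>>> arm_command --targets '[[[0.008,0,0,0,0,0,-1],[0.016,0,0,0,0,0,-1],[0.024,0,0,0,0,0,-1],[0.03,0,0,0,0,0,-1],[0.034,0,0,0,0,0,-1],[0.038,0,0,0,0,0,-1],[0.042,0,0,0,0,0,-1],[0.046,0,0,0,0,0,-1],[0.05,0,0,0,0,0,-1],[0.054,0,0,0,0,0,-1]]]'

```text
time_s: 9.3
tool_pos: [0.5942, 0.0054, 0.0511]
tool_rot: [179.9, 0.4, 104.0]
force: [2.2, -9.8, -1.5]
grip_width: 0.0868
```

>>> arm_command --targets '[[[0.005,0,0,0,0,0,-1],[0.01,0,0,0,0,0,-1],[0.015,0,0,0,0,0,-1],[0.02,0,0,0,0,0,-1],[0.025,0,0,0,0,0,-1],[0.03,0,0,0,0,0,-1],[0.035,0,0,0,0,0,-1],[0.039,0,0,0,0,0,-1],[0.042,0,0,0,0,0,-1],[0.044,0,0,0,0,0,-1]]]'

```text
time_s: 10.3
tool_pos: [0.5835, 0.0481, 0.0511]
tool_rot: [179.9, 0.4, 104.0]
force: [2.6, -9.3, -0.4]
grip_width: 0.0869
```

```bash
python3 look.py 3
```

```text
10.3 [ 0.00526396 -0.01318336] [0.58354712 0.04811802 0.0511242 ] [179.91815781   0.39104699 104.02366718] [ 2.61586021 -9.26444741 -0.39938617]
(array([-79.6,  19.5]), array([41.3, 22.9]), 88.01, [[-91.69999694824219, -0.699999988079071], [-68.80000305175781, -1.5], [-67.4000015258789, 39.70000076293945], [-90.30000305175781, 40.5]])
(array([-65. ,  46.7]), array([132. ,  79.9]), 73.39, [[-122.0999984741211, -5.099999904632568], [-45.5, -28.0], [-7.800000190734863, 98.5], [-84.4000015258789, 121.4000015258789]])
```

View pics/top3.png

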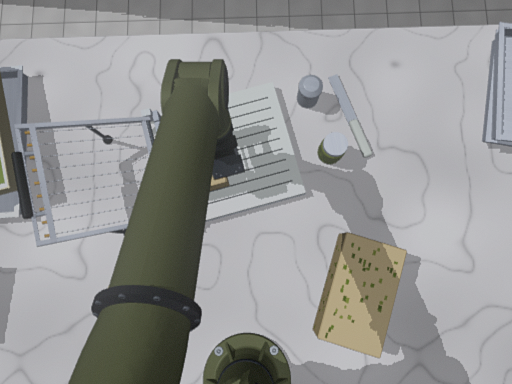

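Near face is at y≈−1 mm, so about 26 mm remain. I'll approach slowly, turning the tool −0.3° to match the fence.

>>> arm_command --targets '[[[0.003,0,0,0,0,-0.3,-1],[0.006,0,0,0,0,-0.3,-1],[0.009,0,0,0,0,-0.3,-1],[0.012,0,0,0,0,-0.3,-1],[0.014,0,0,0,0,-0.3,-1],[0.016,0,0,0,0,-0.3,-1],[0.018,0,0,0,0,-0.3,-1],[0.02,0,0,0,0,-0.3,-1],[0.021,0,0,0,0,-0.3,-1],[0.022,0,0,0,0,-0.3,-1]]]'

```text
time_s: 11.4
tool_pos: [0.5783, 0.069, 0.0511]
tool_rot: [179.9, 0.4, 104.3]
force: [2.1, -10.2, -0.2]
grip_width: 0.087
```

>>> arm_command --targets '[[[0.001,0,0,0,0,0,-1],[0.002,0,0,0,0,0,-1],[0.003,0,0,0,0,0,-1]]]'

```text
time_s: 11.7
tool_pos: [0.5776, 0.0719, 0.0511]
tool_rot: [179.9, 0.4, 104.3]
force: [2.8, -9.8, -0.2]
grip_width: 0.0865
```

>>> arm_command --targets '[[[0.001,0,0,0,0,0,-1],[0.0015,0,0,0,0,0,-1],[0.002,0,0,0,0,0,-1]]]'

```text
time_s: 12.0
tool_pos: [0.5771, 0.0738, 0.0511]
tool_rot: [179.9, 0.4, 104.3]
force: [3.7, -11.3, 0.3]
grip_width: 0.087
```

>>> arm_command --targets '[[[0.0005,0,0,0,0,0,-1],[0.001,0,0,0,0,0,-1],[0.0015,0,0,0,0,0,-1]]]'

```text
time_s: 12.3
tool_pos: [0.5768, 0.0751, 0.0511]
tool_rot: [179.9, 0.4, 104.3]
force: [2.1, -11.3, -0.2]
grip_width: 0.0871
```

```bash
python3 - <<'E'
from h import *
o=get_obs();print(tocut(o["tool_pos"]),o["force"][:2]@Y)
E
```

```text
[0.00532754 0.01461531] -11.43157132357257
```

>>> arm_command --targets '[[[0.0005,0,0,0,0,0,-1],[0.001,0,0,0,0,0,-1],[0.001,0,0,0,0,0,-1]]]'

```text
time_s: 12.6
tool_pos: [0.5768, 0.075, 0.0511]
tool_rot: [179.9, 0.5, 104.3]
force: [3.8, -12.0, 0.0]
grip_width: 0.0871
```

>>> arm_command --targets '[[[0.0005,0,0,0,0,0,-1],[0.001,0,0,0,0,0,-1],[0.001,0,0,0,0,0,-1]]]'

```text
time_s: 12.9
tool_pos: [0.5768, 0.075, 0.0512]
tool_rot: [179.9, 0.6, 104.3]
force: [4.8, -14.4, -0.7]
grip_width: 0.0874
```

>>> arm_command --targets '[[[0.0005,0,0,0,0,0,-1],[0.001,0,0,0,0,0,-1],[0.001,0,0,0,0,0,-1]]]'

```text
time_s: 13.2
tool_pos: [0.5768, 0.075, 0.0512]
tool_rot: [179.9, 0.6, 104.2]
force: [4.2, -15.7, -0.7]
grip_width: 0.0871
```

The block has stopped at the fence and the force is rising. I'll seat it a little more, then back away and look.

>>> arm_command --targets '[[[0.001,0,0,0,0,0,-1],[0.002,0,0,0,0,0,-1],[0.002,0,0,0,0,0,-1]]]'

```text
time_s: 13.5
tool_pos: [0.5768, 0.0749, 0.0512]
tool_rot: [179.9, 0.8, 104.2]
force: [6.8, -19.0, -0.9]
grip_width: 0.087
```

>>> arm_command --targets '[[[-0.01,0,0,0,0,0,-1],[-0.04,0,0,0,0,0,-1],[-0.08,0,0,0,0,0,-1],[-0.09,0,-0.04,0,0,0,-1],[-0.09,0,-0.09,0,0,0,-1],[-0.09,-0.05,-0.12,0,0,0,-1],[-0.09,-0.1,-0.12,0,0,0,-1],[-0.09,-0.15,-0.12,0,0,0,-1],[-0.09,-0.17,-0.12,0,0,0,-1],[-0.09,-0.17,-0.12,0,0,0,-1]]]'

```text
time_s: 14.5
tool_pos: [0.4289, -0.0438, 0.1706]
tool_rot: [180.0, -0.2, 104.5]
force: [0.1, -0.1, 0.3]
grip_width: 0.0869
```

```bash
python3 look.py 4; python3 - <<'E'
from h import *
c=cam("top");P=cloud(c)
for t in("dredger","jar","palette_knife"):
    for r in search_frame(t,"top")[:1]: print(t,r["conf"],np.round(w(c,*r["position"]),3))
q=tocut(P)
for x in np.arange(-.08,.09,.02):
    k=(P[...,2]>.085)&(P[...,2]<.103)&(abs(q[...,0]-x)<.006)&(q[...,1]>-.1)&(q[...,1]<.14)
    f=(P[...,2]>.062)&(P[...,2]<.078)&(abs(q[...,0]-x)<.006)&(q[...,1]>.1)&(q[...,1]<.16)
    print(round(x,2),np.round(np.percentile(q[k][:,1],[1,99])*1000,1),np.round(np.percentile(q[f][:,1],[3])*1000,1) if f.sum() else 0)
s=c["img"][80:260,100:320];cv2.imwrite('pics/crop4.png',cv2.resize(s[...,::-1],None,fx=3,fy=3,interpolation=cv2.INTER_CUBIC))
E
```

```text
14.5 [-0.16726184 -0.06420628] [ 0.42888924 -0.04380276  0.17055789] [179.97777137  -0.2105279  104.48140931] [ 0.13487632 -0.14159706  0.31883869]
(array([-0.6, 78.8]), array([181. , 105.6]), 0.07, [[-91.19999694824219, 131.5], [-91.0999984741211, 25.899999618530273], [89.9000015258789, 26.100000381469727], [89.80000305175781, 131.6999969482422]])
(array([-27.2,  55.8]), array([132. ,  58.1]), 42.43, [[-95.5, 32.70000076293945], [-56.29999923706055, -10.199999809265137], [41.099998474121094, 78.9000015258789], [1.899999976158142, 121.80000305175781]])
jar 0.67 [ 0.568 -0.224  0.091]
palette_knife 0.79 [ 0.672 -0.295  0.009]
-0.08 [ 27.1 129.3] [136.6]
-0.06 [ 26.7 129.4] [135.8]
-0.04 [ 26.9 128.9] [135.6]
-0.02 [ 27.3 129.1] [136.]
0.0 [ 27.3 129.5] [136.4]
0.02 [ 26.5 129.5] [136.8]
0.04 [ 27.3 130.1] [136.3]
0.06 [ 27.1 129.2] [136.9]
0.08 [ 26.9 128.8] [136.3]
```

View pics/crop4.png

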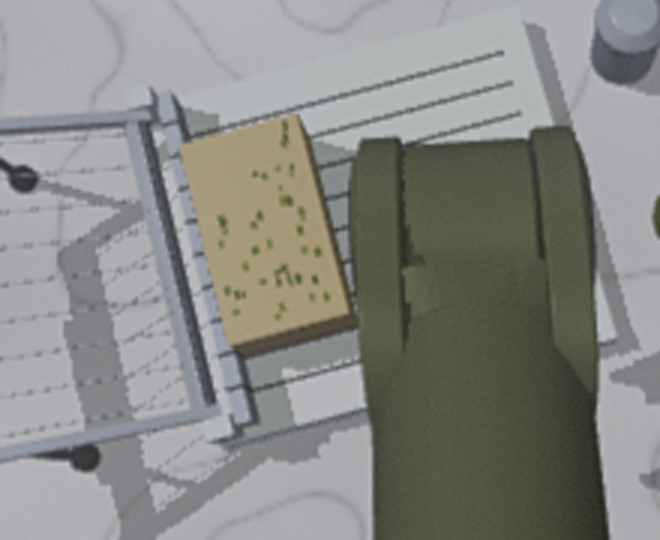

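View pics/side4.png

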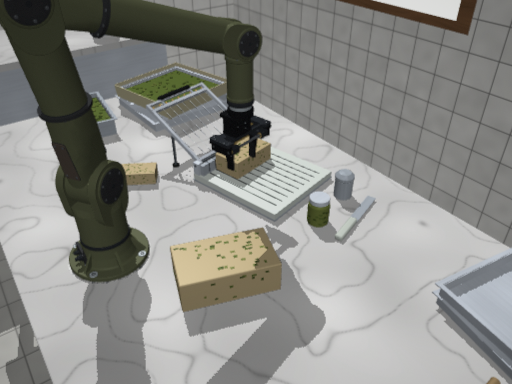

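Block angle is 0.07° and its far face is at 131.6 mm against a fence face at 131.4 mm (same camera). It's centred at x = −0.6 mm and the tool is clear. In the crop it lies flush along the fence from (183,143) to (235,348). I'll hand the job in.

```bash
python3 -c "
from h import *
for t in ('dredger','jar','palette_knife'):
    c=cam('side');print(t,[np.round(r['position']) for r in search_frame(t,'side')[:1]])
print(get_obs()['force']);print(sign_off())"
```

```text
dredger [array([256., 178.])]
jar [array([316., 211.])]
palette_knife [array([356., 220.])]
[-0.09922037 -0.37731698  0.2591684 ]
the job is handed in; nothing more can be done
None
```

The halva block now lies flat along the steel fence, wholly over the slots, and the job is handed in. It took about 15 s of the 61 s allowed.

I pushed it from the near corner on its −x side until it sat flush against both open fingertips. That brought it from 4.8° askew to within 0.3° of square. I then moved back to its middle, pushed it slowly onto the fence with at most about 20 N, and backed away.

**Last checks, from the top camera:**
- **Angle:** the block is 0.07° off in my cutter frame; the fence measured 0.09°.
- **Against the fence:** its far face is at 131.6 mm and the fence face at 131.4 mm, both measured by the same camera, so there is no visible gap.
- **Over the slots:** its centre is at x = −0.6 mm, within the ±30 mm allowed.
- **Robot clear:** the tool force was about zero after backing away.

**Jar and palette knife:** both cameras find them within a few millimetres or pixels of where they started.

**Checks that failed or disagreed:**
- **Dredger:** in the last looks the network missed it in the top view and placed it wrongly at (256,178) in the side view. In the picture it still stands at about (343,184), where it was at the start.
- **Side view of the block:** the arm partly hid the block at the end, so the final block pose rests on the top camera alone.
- **Fence position:** at the start the two cameras differed by about 4 mm on where the fence face is.

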